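Fit the adjustable wrench and ease the screen-clamp nut

ROBOT

A 7-joint arm with a two-finger parallel gripper is mounted at the origin on the work surface; the furniture and walls round the work are solid. World frame = base frame: x ahead of the robot, y to its left, z up, the work surface at z = 0. Lengths are in m, angles in rad, forces in N, time in s.
With the tool pointing down it reaches from about 0.4 to 0.875 m from the base axis. Payload 6.5 kg.
Tool frame: the origin (TCP) lies on the centre line of the jaws, within the pads' length; the fingertips stand 8 mm ahead of it and the grasp point (between the pads) lies 11 mm behind it; z points along the fingers, y is the line along which they close (so a half turn about z gives the same grasp; the last joint's range is limited). The gripper opens to 85 mm and grips with 20 to 120 N. Pads are 22 mm wide; open, the fingers measure 114 mm over their backs; the gripper's body (76 mm by 85 mm) begins 54 mm behind the grasp point. The pads swing forward as they close: fully open they stand 13 mm farther back than shut.
Start: joints at [-1.227, 0.536, -0.004, 1.538, 0.003, 1.067, -0.071], TCP at [0.259, 0.596, 0.239] pointing down, gripper open.
Joint ranges: [-2.7, 2.7], [-0.37, 2.16], [-1.27, 1.26], [0.24, 2.4], [-1.31, 4.45], [0.19, 1.91], [-2.76, 2.76]. Speed limits (rad/s): [2.39, 2.39, 3.14, 3.14, 3.14, 3.14, 3.14].

INTERFACE

Orientations are given as a unit quaternion [w, x, y, z].
In Python, from cell import * gives the robot as it stands.
- The arm moves only by the shell command python3 -m handwheel 'ROWS'. ROWS is JSON, a list of rows, each a list of 7 numbers: the shift along the world's x, y, z normalised to -1 to 1, where 1 is 600 mm, then the turn, a rotation vector about the world's x, y, z normalised to -1 to 1, where 1 is 360 degrees, then the gripper's target within -1 to 1 (shut at 1, half-way at 0, fully open at -1). A call has 1 to 5 rows; each row is the pose to reach, as a shift and turn from the pose commanded when the call began, turning the shorter way round; what a row does not reach only later rows make up. A row lasts 1/10 s, in which the tool goes at most 50 mm and 8.59 degrees, less where a joint would pass 70% of its speed; a pose out of reach is approached as far as the arm can. A call with a number of a shift or a turn outside -1 to 1 is refused whole. A call with a gripper value outside its range is refused whole. The fingers move at their own pace and stop on an object; the grip force is fixed at half the most. Time passes only in rows, so rows that repeat a pose let the fingers close. It gives the time, the measured TCP pose, the force, the opening and the grip force at its end, in the units of the state.
- read_state(): the state, without advancing time (a new reading comes with each control period).
- snapshot(name): name is "scene" or "top" or "wrist"; returns a dict with "color" (420x560x3 uint8, red, green, blue), "range_z" (420x560 float32, m along the optical axis (not along the pixel's ray), 0 where there is no reading), "K" (3x3 intrinsics, pixels), "T" (4x4, takes a point from camera to world coordinates); the wrist camera has in their place "mount" (4x4, takes a point from camera to tool coordinates, whose origin is the TCP and whose axes are the flange's). Camera axes: x right, y down, z forward; pixel columns grow to the right and rows downward; lengths in m; the calibration is good to about 2 mm. A picture is of the moment at which its call begins: read the wrist's pose just before it.
- hand_in(): hands the job in; it is judged then, once.
The state is a dict: "clock": time; "qpos": joint angles; "dq": joint speeds; "joint_torque": joint torques, N m; "tcp_pos": TCP position; "eef_rot": TCP orientation; "contact_force": force on the tool from outside, world axes, zero at the start; "wrist_torque": the same for the moment, N m; "opening": finger opening in m; "grip_force": force on a finger pad.
Only numpy, scipy, OpenCV 4.12 (cv2) and the standard library are available. Lean on these libraries where they do the work, as an engineer would, in place of code of your own. Each camera call takes 0.05 s, during which the arm holds its last target. There are 200 camera calls.

TASK

The adjustable wrench is parked round the brass nut of the screen clamp with its jaws too wide. Turn the wrench's brass adjusting wheel clockwise (seen from above) until the jaws just fit the nut, then swing the handle counter-clockwise to loosen the nut by about an eighth of a turn (45 degrees). Leave the wrench lying on the nut, and do not knock over the cup of orange ink.

Things in the scene. Friction and masses are not known exactly. Their poses are not given: they have to be found in the camera images.
- wrench: Loose steel adjustable wrench, black rubber handle, 0.6 kg, flat on the clamp's dark plate (30 mm over the table), jaws round the nut. Origin: on the nut axis, underside; x along the handle, z up. Handle x 100 to 212 mm, 24 wide, z 1 to 20, past x = 105 over free air. A red peg (12 mm diameter and height, at x 88, y -20) stops it clockwise and holds it while the wheel is turned.
- worm_wheel (a point): Middle of the brass knurled adjusting wheel on the wrench's head: upright cylinder, 32 mm diameter, 28 mm high (14 up and down from here), vertical axis at wrench x 52, y 0. It stands 6 mm above the head (20 mm high); nut and bolt end lower too. Clockwise from above closes the jaws 7 mm per radian, against 0.14 N m; stays where left.
- wrench_jaw (a joint): Travel of the moving jaw, m: 0 = jaws 42 mm apart; the gap is 0.042 minus this value. The nut is 32 mm across flats (37 across corners), so the jaws close on it at about 0.010 and go no further. Starts at 0.001 to 0.004.
- clamp_nut (a joint): Turn of the brass hexagon nut about its vertical axis, rad, 0 at the start with its flats along the jaws, positive counter-clockwise from above (loosening), at most 2.2. Friction 0.25 N m (2 N at the handle's middle); stays where left.
- orange_cup: Loose grey ripple cup of orange ink, 94 mm across the rim, 112 mm high, on the table to the right of the clamp; a bystander. Origin: centre of its base, z up.

How it is judged:
On the way, in this order (a step that is already met when the one before it is completed fails the run):
1. the jaws have been closed to within 2 mm of the nut's width while the nut has hardly turned (value of joint wrench_jaw above 0.008 m and value of joint clamp_nut below 0.3 rad), for 0.2 s.
2. the nut is turned counter-clockwise by 30 degrees or more (value of joint clamp_nut above 0.52 rad), for 0.2 s.
At the end, for the whole second after the job is handed in: The nut stands 30 to 60 degrees counter-clockwise of its start, the jaws are still within 2 mm of fitting it (gap under 34 mm), the wrench lies flat (within 10 degrees) and still on the nut, its origin within 15 mm of where it started, and the orange cup is upright (within 15 degrees) (value of joint clamp_nut between 0.52 and 1.05 rad and value of joint wrench_jaw above 0.008 m and distance of wrench from where it was at the start of the episode below 0.015 m and angle between wrench's own z axis and vertical below 0.17 rad and linear speed of wrench below 0.02 m/s and angle between orange_cup's own z axis and vertical below 0.26 rad); the robot touches nothing.
It fails at once if the orange cup is knocked over (angle between orange_cup's own z axis and vertical above 0.6 rad).
It also fails if it takes over 48 s, if anything falls off the work surface, if the arm or the gripper's body presses on something with over 40 N, if the wrist force passes 120 N, or if a joint passes its speed limit or range.

## Working session

There is one attempt and no reset: what is moved stays moved. The work goes in short steps, Python scripts to look and compute and a shell command to move; the robot and the scene stay as the last step left them, time stands still between calls to the robot, and variables do not carry over. Pictures are saved under pics/ and viewed, at most 10 in all, crops included, and the job is handed in when it is done.

```bash
mkdir -p pics
cat > h.py <<'E'
from cell import *
import numpy as np, cv2
def save(n,f):
    s=snapshot(n); cv2.imwrite('pics/'+f,cv2.cvtColor(s['color'],cv2.COLOR_RGB2BGR)); return s
E
python3 - <<'E'
from h import *
s=read_state();print(s)
for n in('scene','top'):
    c=save(n,n+'1.png'); np.savez(n+'1.npz',**c); print(n,c['K'].tolist(),np.round(c['T'],4).tolist())
E
```

```text
{'clock': 0.0, 'qpos': array([-1.22722277,  0.53721603, -0.00442742,  1.53887942,  0.00260592,
        1.06732341, -0.07124707]), 'dq': array([-1.70390290e-03, -5.40069012e-04,  5.00595605e-04,  6.52224429e-05,
       -2.00061716e-03, -3.45028133e-04,  6.76441423e-04]), 'joint_torque': array([-1.10392197e-03, -5.83403385e+01,  1.04789749e+00, -2.59109259e+01,
        1.22443601e-02,  9.43719002e-03,  4.22303378e-05]), 'tcp_pos': array([0.25873277, 0.59559325, 0.23837844]), 'eef_rot': array([-1.14062814e-04,  2.03447356e-01,  9.79085464e-01, -9.03092720e-04]), 'contact_force': array([-0.63882192,  0.23449454,  0.04950673]), 'wrist_torque': array([ 0.00612259, -0.02132916, -0.0194869 ]), 'grip_force': 0.0, 'opening': 0.08529368671090809}
scene [[471.2309438372371, 0.0, 277.45825384998983], [0.0, 471.2309438372371, 217.7182566582968], [0.0, 0.0, 1.0]] [[0.718, -0.393, 0.5745, 0.0795], [-0.6957, -0.4303, 0.5752, -0.6104], [0.0212, -0.8127, -0.5824, 0.5839], [0.0, 0.0, 0.0, 1.0]]
top [[529.8095399913764, 0.0, 281.5618478561164], [0.0, 529.8095399913764, 210.0700271600372], [0.0, 0.0, 1.0]] [[-0.0105, -0.9966, 0.082, 0.5068], [-0.9999, 0.0109, 0.0048, -0.0792], [-0.0057, -0.082, -0.9966, 1.113], [0.0, 0.0, 0.0, 1.0]]
```

View pics/top1.png

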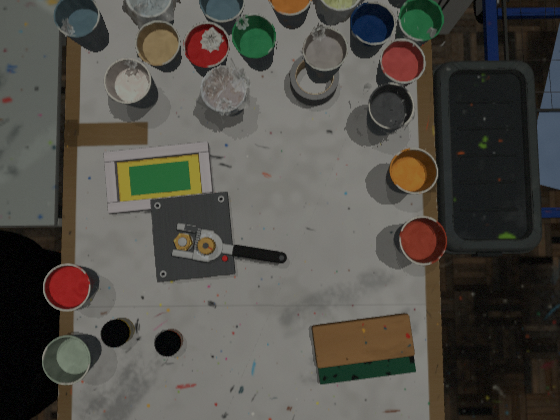

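View pics/scene1.png

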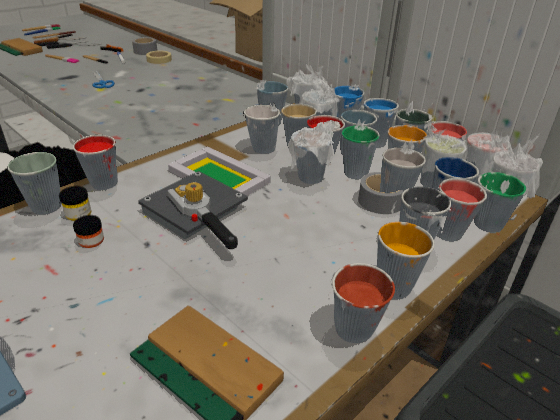

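The top view shows the nut at (183,242), the wheel at (207,246), the handle running to (285,257), and the orange cup well off at (413,171). Next I'll measure these positions.

```bash
cat >> h.py <<'E'
def ray(K,T,px,z):
    d=T[:3,:3]@np.linalg.inv(K)@np.array([px[0],px[1],1.]); o=T[:3,3]; return o+d*(z-o[2])/d[2]
def blobs(img,lo,hi,amin=15):
    m=cv2.inRange(cv2.cvtColor(img,cv2.COLOR_RGB2HSV),lo,hi)
    n,l,st,c=cv2.connectedComponentsWithStats(m)
    return [(st[i].tolist(),c[i].round(1),l==i) for i in range(1,n) if st[i][4]>=amin]
E
python3 - <<'E'
from h import *
c=dict(np.load('top1.npz'))
im=c['color'].copy(); im[:225]=0;im[265:]=0;im[:,:160]=0;im[:,295:]=0
for st,ce,l in blobs(im,(12,90,70),(32,255,255)): print('brass',st,ce,ray(c['K'],c['T'],ce,.055).round(4))
for st,ce,l in blobs(im,(0,150,80),(8,255,255),5): print('red',st,ce,ray(c['K'],c['T'],ce,.042).round(4))
im[:,:232]=255
for st,ce,l in blobs(im,(0,0,0),(180,255,45),80):
    p=np.array([ray(c['K'],c['T'],q[::-1],.05)[:2] for q in np.argwhere(l)]); m=p.mean(0); u=np.linalg.svd(p-m,full_matrices=0)[2][0]
    print('handle',st,ce,m,u,np.ptp((p-m)@u))
E
python3 - <<'E'
import cv2
i=cv2.imread('pics/top1.png')[215:280,140:300]
cv2.imwrite('pics/crop1.png',cv2.resize(i,None,fx=5,fy=5,interpolation=cv2.INTER_CUBIC))
E
```

```text
brass [173, 233, 19, 18, 169] [182.3 241.6] [0.5329 0.1247 0.055 ]
brass [197, 237, 19, 18, 204] [205.6 245.3] [0.5251 0.0782 0.055 ]
red [222, 255, 6, 6, 25] [224.3 257.9] [0.4995 0.0424 0.042 ]
handle [232, 0, 328, 420, 135240] [398.  208.8] [ 0.59889946 -0.3080591 ] [-0.99931567  0.03698909] 0.8635091708023157
handle [232, 245, 55, 18, 582] [257.7 253.8] [ 0.50700847 -0.02540496] [-0.1603589  -0.98705877] 0.10799700882155086
```

View pics/crop1.png

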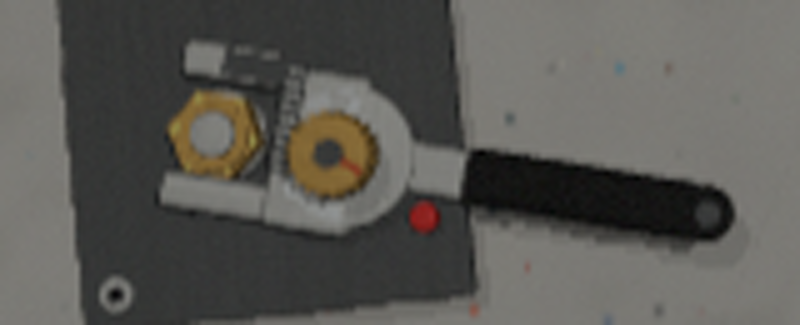

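```bash
python3 -m handwheel '[[0.037,-0.072,0,0,0,0,-1],[0.074,-0.144,0,0,0,0,-1],[0.111,-0.216,0,0,0,0,-1],[0.148,-0.288,0,0,0,0,-1],[0.185,-0.36,0,0,0,0,-1]]'; python3 -m handwheel '[[0.037,-0.072,0,0,0,0,-0.5],[0.074,-0.144,0,0,0,0,-0.5],[0.111,-0.216,0,0,0,0,-0.5],[0.148,-0.288,0,0,0,0,-0.3],[0.185,-0.36,0,0,0,0,-0.2]]'; python3 -m handwheel '[[0.037,-0.072,-0.02,0,0,0,0],[0.073,-0.144,-0.06,0,0,0,0],[0.073,-0.144,-0.1,0,0,0,0],[0.073,-0.144,-0.1,0,0,0,0]]'
```

```text
clock: 0.6
tcp_pos: [0.3704, 0.3781, 0.2391]
eef_rot: [-0.0, 0.203, 0.979, -0.0]
contact_force: [0.7, 0.2, 0.0]
opening: 0.0851
grip_force: 0.0
clock: 1.1
tcp_pos: [0.4813, 0.1623, 0.2392]
eef_rot: [-0.0, 0.203, 0.979, -0.0]
contact_force: [1.1, -0.2, 0.1]
opening: 0.051
grip_force: 0.0
clock: 1.5
tcp_pos: [0.5226, 0.0756, 0.1763]
eef_rot: [-0.003, 0.205, 0.979, -0.002]
contact_force: [-0.8, 1.0, 0.1]
opening: 0.0426
grip_force: 0.0
```

```bash
cat >> h.py <<'E'
from scipy.spatial.transform import Rotation as R
def wristT(s,c):
    T=np.eye(4); q=s['eef_rot']; T[:3,:3]=R.from_quat([q[1],q[2],q[3],q[0]]).as_matrix(); T[:3,3]=s['tcp_pos']; return T@c['mount']
E
python3 - <<'E'
from h import *
s=read_state(); c=save('wrist','w1.png'); T=wristT(s,c); np.savez('w1.npz',TT=T,**c)
print(s['tcp_pos'],s['eef_rot'],c['mount'].round(3).tolist(),c['K'][0,0])
for st,ce,l in blobs(c['color'],(12,90,60),(32,255,255),300): print('brass',st,ce,ray(c['K'],T,ce,.056).round(4), np.median(c['range_z'][l]))
E
```

```text
[0.5226319  0.07556326 0.17629088] [-0.00282681  0.2050512   0.97874574 -0.00167053] [[-0.001, -0.948, -0.32, 0.083], [1.0, -0.002, 0.001, 0.001], [-0.001, -0.32, 0.948, -0.135], [0.0, 0.0, 0.0, 1.0]] 358.1591244431821
brass [325, 168, 51, 48, 1248] [349.2 190.6] [0.5305 0.1277 0.056 ] 0.2696644
brass [260, 190, 49, 56, 1839] [284.3 217.4] [0.5304 0.0756 0.056 ] 0.2428069
brass [368, 211, 184, 126, 3911] [490.1 274. ] [0.6398 0.2065 0.056 ] 0.34135512
brass [496, 309, 64, 55, 2048] [530.1 337.3] [0.7127 0.2234 0.056 ] 0.36974537
```

View pics/w1.png

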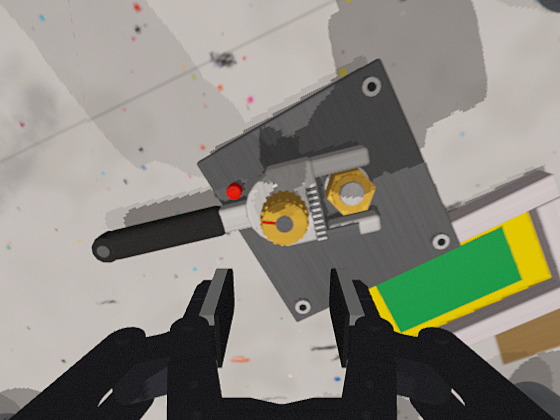

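Run:
```python
from h import *
c=dict(np.load('w1.npz'));K=c['K']
for n,p,z in(('wheel',(284.5,224),.056),('nut',(351,190),.05),('peg',(234,191),.042)): print(n,ray(K,c['TT'],p,z).round(4))
P=lambda u,v:(c['mount']@np.append(np.linalg.inv(K)@[u,v,1]*c['range_z'][v,u],1))[:3].round(4)
for p in((222,272),(225,285),(228,272),(340,272),(335,272),(335,285),(222,300),(340,300)): print(p,P(*p))
zz=(c['TT']@np.append(np.linalg.inv(K)@[300,230,1]*c['range_z'][230,300],1))[:3]; print('wheeltop',zz)
```

```text
wheel [0.5353 0.0736 0.056 ]
nut [0.5325 0.1295 0.05  ]
peg [0.4993 0.0466 0.042 ]
(222, 272) [ 0.0111 -0.0234 -0.0011]
(225, 285) [ 0.0113 -0.0206 -0.0119]
(228, 272) [ 0.0109 -0.021  -0.0007]
(340, 272) [ 0.0108  0.0259 -0.0006]
(335, 272) [ 0.0114  0.0236 -0.0018]
(335, 285) [ 0.0099  0.0225 -0.0098]
(222, 300) [ 0.0109 -0.0202 -0.022 ]
(340, 300) [ 0.0106  0.0227 -0.0215]
wheeltop [0.53430884 0.08544594 0.08325846]
```

Run:
```python
from h import *
def pts(c,T,ps,r=2):
    K=c['K']
    for n,(u,v) in ps.items():
        d=np.median(c['range_z'][v-r:v+r+1,u-r:u+r+1]); print(n,(T@np.append(np.linalg.inv(K)@[u,v,1]*d,1))[:3].round(4))
c=dict(np.load('w1.npz'))
pts(c,c['TT'],dict(table=(150,150),plate=(320,300),plate2=(400,150),head=(262,200),jaw=(340,157),jaw2=(370,223),wheel=(296,232),wheel2=(275,232),bolt=(351,190),nut=(337,188),peg=(234,189),hand=(170,235),hand2=(120,245)))
c=dict(np.load('top1.npz'));print('top')
pts(c,c['T'],dict(table=(260,300),plate=(210,270),wheel=(203,243),nut=(183,242),hand=(260,254)),1)
```

```text
table [ 4.449e-01 -1.380e-02  1.000e-04]
plate [0.6236 0.0701 0.0305]
plate2 [0.5239 0.1773 0.03  ]
head [0.5127 0.0649 0.0501]
jaw [0.5061 0.1309 0.0489]
jaw2 [0.5635 0.1339 0.0495]
wheel [0.5343 0.0825 0.084 ]
wheel2 [0.5284 0.0694 0.0844]
bolt [0.531  0.1292 0.0546]
nut [0.5264 0.1204 0.0512]
peg [0.4978 0.0474 0.0425]
hand [ 0.5097 -0.0134  0.05  ]
hand2 [ 0.5012 -0.054   0.05  ]
top
table [ 0.4111 -0.0269 -0.0023]
plate [0.4752 0.073  0.0291]
wheel [0.5291 0.079  0.0835]
nut [0.5321 0.1236 0.0533]
hand [ 0.5066 -0.03    0.0501]
```

Run:
```python
from h import *
c=dict(np.load('w1.npz'));t=dict(np.load('top1.npz'))
print(ray(c['K'],c['TT'],(284.5,224),.084),ray(t['K'],t['T'],(206.0,245.4),.084), 'nut',ray(c['K'],c['TT'],(351,190),.0545),ray(t['K'],t['T'],(183,242),.0545))
print(read_state()['tcp_pos'])
```

```text
[0.52581189 0.07760881 0.084     ] [0.52435202 0.0730895  0.084     ] nut [0.53104064 0.12919645 0.0545    ] [0.53211513 0.12342715 0.0545    ]
[0.52334419 0.07748067 0.17801162]
```

```bash
python3 -m handwheel '[[0.001,-0.001,-0.08,0,0,0,0],[0.001,-0.001,-0.15,0,0,0,0],[0.001,-0.001,-0.193,0,0,0,0],[0.001,-0.001,-0.193,0,0,0,0]]'; python3 -m handwheel '[[0,0,0,0,0,0,0.15],[0,0,0,0,0,0,0.3],[0,0,0,0,0,0,0.5],[0,0,0,0,0,0,0.5]]'; python3 -c "
from h import *
s=read_state();print(s['wrist_torque'],s['tcp_pos'])"
```

```text
clock: 1.95
tcp_pos: [0.523, 0.0788, 0.0617]
eef_rot: [-0.003, 0.202, 0.979, -0.001]
contact_force: [-0.5, 1.0, -0.2]
opening: 0.0426
grip_force: 0.0
clock: 2.35
tcp_pos: [0.5258, 0.0777, 0.0653]
eef_rot: [0.001, 0.203, 0.979, 0.001]
contact_force: [-4.8, -0.9, 8.5]
opening: 0.0303
grip_force: 59.0
[-0.08858636  0.98315475  0.1160804 ] [0.52583132 0.0777161  0.06533575]
```

```bash
python3 -m handwheel '[[0,0,0.003,0,0,-0.02,0.5],[0,0,0.004,0,0,-0.04,0.5],[0,0,0.004,0,0,-0.06,0.5],[0,0,0.004,0,0,-0.08,0.5],[0,0,0.004,0,0,-0.1,0.5]]'; python3 -c "
from h import *
s=read_state();print(s['wrist_torque'],s['tcp_pos'])"; python3 -m handwheel '[[0,0,0,0,0,-0.015,0.5],[0,0,0,0,0,-0.03,0.5],[0,0,0,0,0,-0.03,0.5]]'
python3 - <<'E'
from h import *
s=read_state(); c=save('wrist','w2.png');np.savez('w2.npz',TT=wristT(s,c),**c)
print(s['wrist_torque'],s['tcp_pos'])
E
```

```text
clock: 2.85
tcp_pos: [0.5243, 0.0778, 0.0661]
eef_rot: [-0.001, 0.498, 0.867, -0.0]
contact_force: [-3.1, -0.6, -6.4]
opening: 0.0304
grip_force: 59.8
[0.07231667 0.60583186 0.15821522] [0.52426341 0.07781899 0.0660869 ]
clock: 3.15
tcp_pos: [0.5249, 0.078, 0.0661]
eef_rot: [-0.0, 0.575, 0.818, 0.0]
contact_force: [-1.4, 1.0, -6.4]
opening: 0.0304
grip_force: 59.8
[0.34302918 0.41758426 0.13142051] [0.5248721  0.07799939 0.0661127 ]
```

View pics/w2.png

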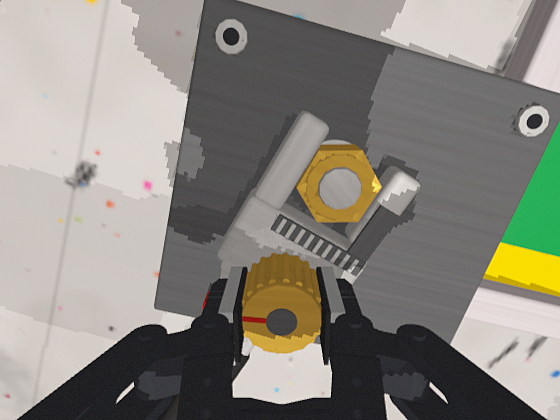

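The wheel is turning with the gripper at about 0.14 N m, and the jaw at (400,190) is nearing the nut at (340,188). I'll keep turning in small steps until the torque rises.

```bash
cat > q.py <<'E'
from h import *
s=read_state();print('TQ',s['wrist_torque'].round(3),s['tcp_pos'].round(4))
E
python3 -m handwheel '[[0,0,0,0,0,-0.01,0.5],[0,0,0,0,0,-0.02,0.5],[0,0,0,0,0,-0.02,0.5]]' |grep rot; python3 q.py;python3 -m handwheel '[[0,0,0,0,0,-0.01,0.5],[0,0,0,0,0,-0.02,0.5],[0,0,0,0,0,-0.02,0.5]]'|grep rot; python3 q.py
```

```text
eef_rot: [-0.0, 0.625, 0.781, 0.0]
TQ [0.427 0.476 0.14 ] [0.5251 0.0779 0.066 ]
eef_rot: [-0.0, 0.672, 0.74, 0.0]
TQ [0.554 0.439 0.119] [0.5253 0.0778 0.066 ]
```

```bash
python3 -m handwheel '[[0,0,0,0,0,-0.01,0.5],[0,0,0,0,0,-0.015,0.5],[0,0,0,0,0,-0.015,0.5]]' |grep -E "rot|force"; python3 q.py;python3 -m handwheel '[[0,0,0,0,0,-0.01,0.5],[0,0,0,0,0,-0.015,0.5],[0,0,0,0,0,-0.015,0.5]]'|grep -E "rot|force"; python3 q.py
python3 - <<'E'
from h import *
s=read_state(); c=save('wrist','w3.png');np.savez('w3.npz',TT=wristT(s,c),**c)
E
```

```text
eef_rot: [-0.0, 0.707, 0.708, 0.0]
contact_force: [-1.5, 2.2, -6.3]
grip_force: 59.8
TQ [0.612 0.369 0.189] [0.5256 0.0777 0.066 ]
eef_rot: [-0.0, 0.739, 0.673, 0.0]
contact_force: [-2.3, 2.6, -5.3]
grip_force: 60.0
TQ [0.801 0.423 0.426] [0.5254 0.0777 0.0659]
```

View pics/w3.png

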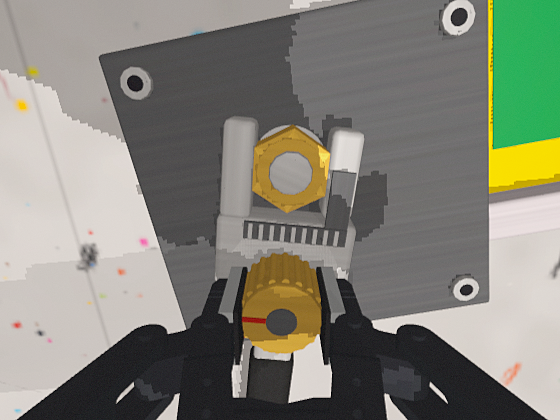

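The jaws now touch the nut on both sides (columns 253 and 330) and the torque has jumped to 0.43, so the fit is snug. I'll release the wheel, lift, and move over the handle.

```bash
python3 -m handwheel '[[0,0,0,0,0,0,0.1],[0,0,0,0,0,0,-0.2],[0,0,0,0,0,0,-0.2],[0,0,0.06,0,0,-0.008,-0.2],[0,0,0.12,0,0,-0.008,-0.2]]'; python3 -m handwheel '[[-0.013,-0.08,0,0,0,0,-0.2],[-0.027,-0.163,0,0,0,0,-0.2],[-0.027,-0.163,0,0,0,0,-0.2],[-0.027,-0.163,0,0,0,0,-0.2]]';python3 - <<'E'
from h import *
s=read_state(); c=save('wrist','w4.png');T=wristT(s,c);np.savez('w4.npz',TT=T,**c);K=c['K'];print(s['tcp_pos'],s['eef_rot'])
t=snapshot('top'); im=t['color'].copy(); np.savez('top2.npz',**t)
m=(c['range_z']>0); v,u=np.nonzero(m); d=c['range_z'][v,u]
P=(T[:3,:3]@(np.linalg.inv(K)@np.c_[u,v,np.ones(len(u))].T*d)).T+T[:3,3]
k=(P[:,2]>.047)&(P[:,2]<.053)&(P[:,1]<.02)&(P[:,1]>-.1)&(c['color'][v,u].max(1)<90)
p=P[k][:,:2]; m=np.median(p,0);uu=np.linalg.svd(p-m,full_matrices=0)[2][0];print(k.sum(),m,uu,p[:,1].min(),p[:,1].max())
E
```

```text
clock: 4.95
tcp_pos: [0.5251, 0.0764, 0.1385]
eef_rot: [0.0, 0.758, 0.653, -0.001]
contact_force: [0.7, -0.7, 0.5]
opening: 0.0511
grip_force: 0.0
clock: 5.35
tcp_pos: [0.5094, -0.0225, 0.1384]
eef_rot: [0.001, 0.758, 0.652, 0.0]
contact_force: [-0.5, 0.1, -0.4]
opening: 0.0512
grip_force: 0.0
[ 0.50936787 -0.02254512  0.13839392] [5.47376844e-04 7.58098022e-01 6.52140301e-01 3.43216463e-04]
3922 [ 0.50598801 -0.02123738] [-0.1941672  -0.98096845] -0.0761110968839236 0.019995905956339134
```

View pics/w4.png

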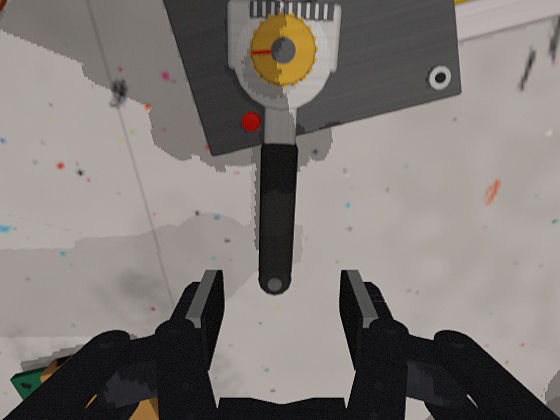

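The picture shows the handle running from (280,145) to (274,285), centred between the pads, and the peg at (251,122). I'll descend and grip the handle.

```bash
python3 -m handwheel '[[-0.006,0,-0.08,0,0,-0.004,-0.2],[-0.006,0,-0.15,0,0,-0.004,-0.2],[-0.006,0,-0.172,0,0,-0.004,-0.2],[-0.006,0,-0.172,0,0,-0.004,-0.2]]'; python3 -m handwheel '[[0,0,0,0,0,0,0.2],[0,0,0,0,0,0,0.5],[0,0,0,0,0,0,0.7],[0,0,0,0,0,0,0.7]]'; python3 q.py
```

```text
clock: 5.85
tcp_pos: [0.5046, -0.0198, 0.0334]
eef_rot: [-0.001, 0.764, 0.645, -0.001]
contact_force: [-0.8, 0.2, -0.5]
opening: 0.0513
grip_force: 0.0
clock: 6.25
tcp_pos: [0.5072, -0.0205, 0.0364]
eef_rot: [0.001, 0.765, 0.644, 0.002]
contact_force: [0.6, 2.1, 8.7]
opening: 0.0226
grip_force: 61.0
TQ [ 0.164  0.144 -0.239] [ 0.5072 -0.0205  0.0364]
```

```bash
python3 -c "
import numpy as np
r=np.array([-.0238,-.149])
for b in(0,.06):
  a=2*np.pi*b;r0=np.array([[np.cos(a),-np.sin(a)],[np.sin(a),np.cos(a)]])@r
  for f in(.015,.03,.045,.06,.075):
    t=2*np.pi*f; print(b,f,((np.array([[np.cos(t),-np.sin(t)],[np.sin(t),np.cos(t)]])@r0-r0)/.6).round(3))"
```

```text
0 0.015 [ 0.024 -0.003]
0 0.03 [ 0.047 -0.003]
0 0.045 [ 0.071 -0.001]
0 0.06 [0.094 0.003]
0 0.075 [0.117 0.009]
0.06 0.015 [0.023 0.006]
0.06 0.03 [0.045 0.015]
0.06 0.045 [0.066 0.025]
0.06 0.06 [0.087 0.037]
0.06 0.075 [0.106 0.052]
```

```bash
python3 -m handwheel '[[0.024,-0.003,0.004,0,0,0.015,0.7],[0.047,-0.003,0.004,0,0,0.03,0.7],[0.071,-0.001,0.004,0,0,0.045,0.7],[0.094,0.003,0.004,0,0,0.06,0.7],[0.094,0.003,0.004,0,0,0.06,0.7]]'; python3 q.py; python3 -m handwheel '[[0.023,0.006,0,0,0,0.015,0.7],[0.045,0.015,0,0,0,0.03,0.7],[0.066,0.025,0,0,0,0.045,0.7],[0.087,0.037,0,0,0,0.06,0.7],[0.106,0.052,0,0,0,0.075,0.7]]'; python3 -m handwheel '[[0,0,0,0,0,0,0.7]]'; python3 q.py
python3 - <<'E'
from h import *
c=snapshot('top');np.savez('top3.npz',**c)
i=cv2.cvtColor(c['color'],cv2.COLOR_RGB2BGR)[180:300,130:300];cv2.imwrite('pics/t3.png',cv2.resize(i,None,fx=4,fy=4,interpolation=cv2.INTER_CUBIC))
E
```

```text
clock: 6.75
tcp_pos: [0.5642, -0.0201, 0.0379]
eef_rot: [0.002, 0.63, 0.777, 0.0]
contact_force: [2.3, -4.8, -3.8]
opening: 0.0227
grip_force: 59.4
TQ [-0.989 -0.621 -0.073] [ 0.5642 -0.0201  0.0379]
clock: 7.25
tcp_pos: [0.6271, 0.0095, 0.0379]
eef_rot: [0.002, 0.432, 0.902, -0.001]
contact_force: [4.5, -5.8, -4.3]
opening: 0.0228
grip_force: 59.5
clock: 7.35
tcp_pos: [0.628, 0.0102, 0.0381]
eef_rot: [0.003, 0.431, 0.902, -0.001]
contact_force: [4.1, -6.2, -4.1]
opening: 0.0226
grip_force: 59.4
TQ [-1.407 -1.003  0.268] [0.628  0.0102 0.0381]
```

View pics/t3.png

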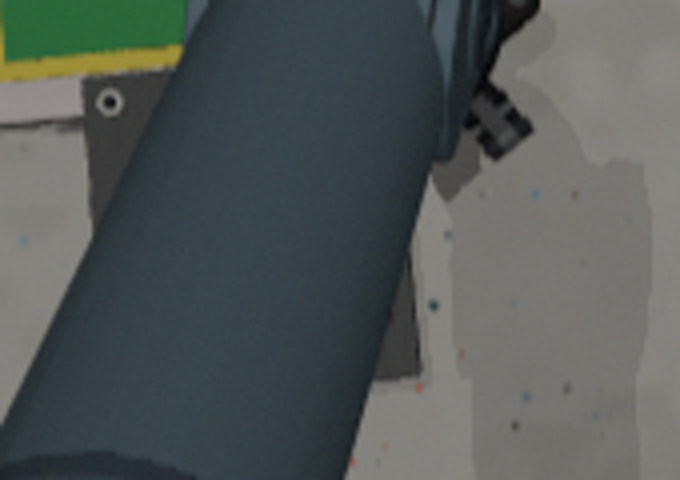

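The arm hides the wrench in this view. The tool has turned about 48 degrees with low forces, so I'll release, lift and check with the wrist camera.

```bash
python3 -m handwheel '[[0,0,0,0,0,0,0.4],[0,0,0,0,0,0,-0.2],[0,0,0,0,0,0,-0.2],[0,0,0.06,0,0,0,-0.2],[0,0,0.14,0,0,0,-0.2]]'; python3 -m handwheel '[[-0.03,-0.03,0.08,0,0,0,-0.2],[-0.05,-0.05,0.16,0,0,0,-0.2],[-0.05,-0.05,0.16,0,0,0,-0.2],[-0.05,-0.05,0.16,0,0,0,-0.2]]'
python3 - <<'E'
from h import *
s=read_state(); c=save('wrist','w5.png');T=wristT(s,c);np.savez('w5.npz',TT=T,**c);K=c['K'];print(s['tcp_pos'],s['contact_force'])
for st,ce,l in blobs(c['color'],(12,90,60),(32,255,255),300): print('brass',st,ce,ray(K,T,ce,.0545).round(4),ray(K,T,ce,.084).round(4))
E
```

```text
clock: 7.9
tcp_pos: [0.623, 0.013, 0.1198]
eef_rot: [-0.003, 0.432, 0.902, -0.001]
contact_force: [1.5, -0.0, 1.4]
opening: 0.0515
grip_force: 0.0
clock: 8.3
tcp_pos: [0.5961, -0.0176, 0.2188]
eef_rot: [0.001, 0.432, 0.902, 0.001]
contact_force: [0.1, 0.1, -0.3]
opening: 0.0512
grip_force: 0.0
[ 0.59605281 -0.017625    0.21882804] [ 0.08289186  0.1496513  -0.26798743]
brass [315, 0, 44, 24, 647] [334.3   9.3] [0.5401 0.1176 0.0545] [0.5405 0.1107 0.084 ]
brass [391, 0, 169, 162, 5113] [463.4  93. ] [0.659  0.1376 0.0545] [0.6477 0.1287 0.084 ]
brass [314, 36, 52, 53, 1723] [339.8  62.4] [0.5675 0.093  0.0545] [0.5652 0.0885 0.084 ]
brass [0, 334, 27, 28, 418] [  9.8 348.6] [ 0.4854 -0.3146  0.0545] [ 0.4913 -0.2789  0.084 ]
```

View pics/w5.png

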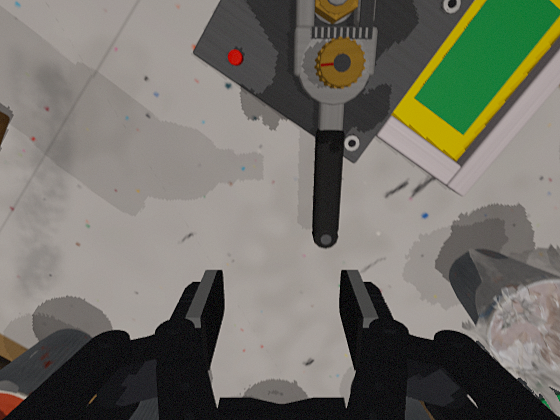

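The wrench lies flat, with the wheel at (342,63) and the handle tip at (325,239). The nut is cut off at the top edge, so I'll shift to see it whole.

```bash
python3 -m handwheel '[[-0.02,0.07,0,0,0,0,-0.2],[-0.04,0.14,0,0,0,0,-0.2],[-0.04,0.14,0,0,0,0,-0.2],[-0.04,0.14,0,0,0,0,-0.2]]' | grep tcp
python3 - <<'E'
from h import *
s=read_state(); c=save('wrist','w6.png');T=wristT(s,c);np.savez('w6.npz',TT=T,**c);print(s['tcp_pos'])
K=dict(np.load('w5.npz'));a=ray(K['K'],K['TT'],(342,63),.084);b=ray(K['K'],K['TT'],(325,239),.05);d=b-a;print(a,b,np.degrees(np.arctan2(d[1],d[0])),np.hypot(*d[:2]))
E
```

```text
tcp_pos: [0.5703, 0.0686, 0.2151]
[0.57028502 0.06857554 0.21507981]
[0.56666152 0.08919134 0.084     ] [ 0.65709396 -0.02700382  0.05      ] -52.10707253950872 0.14723906272341414
```

View pics/w6.png

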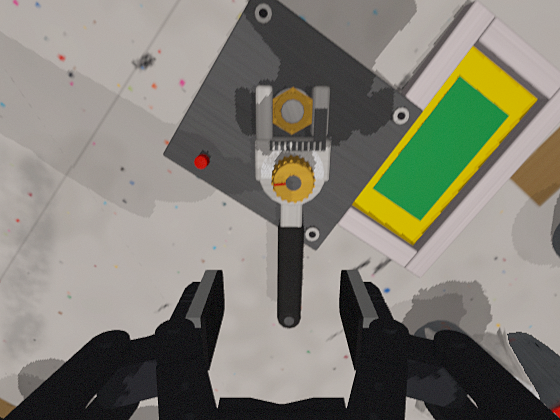

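Run:
```python
from h import *
c=dict(np.load('w6.npz'));f=lambda p,z:ray(c['K'],c['TT'],p,z)
n=f((292,110),.0545);w=f((293,183),.084);h=f((289,321),.05);a=lambda d:np.degrees(np.arctan2(d[1],d[0])).round(1)
print(n,w,h,a(w-n),a(h-n),a(h-w)); print(f((253,110),.05),f((331,110),.05))
K=c['K']
for u,v in((263,100),(321,130),(290,240),(289,300)):
    print((c['TT']@np.append(np.linalg.inv(K)@[u,v,1]*c['range_z'][v,u],1))[:3].round(4))
```

```text
[0.53372283 0.12837655 0.0545    ] [0.56695199 0.08806199 0.084     ] [ 0.6587057  -0.02764955  0.05      ] -50.5 -51.3 -51.6
[0.5094934  0.10851288 0.05      ] [0.55838407 0.14806628 0.05      ]
[0.5111 0.1197 0.0512]
[0.5621 0.1311 0.0528]
[0.6053 0.039  0.0481]
[ 0.6441 -0.0098  0.0489]
```

The wrench has swung from about -98.5° to -51.3°, roughly 47°. It lies flat and snug on the nut, its origin is within about 3 mm of the start, and the robot is clear of everything.

```bash
python3 -c "
from cell import *
print(hand_in())"
```

```text
the job is handed in; nothing more can be done
None
```

I closed the jaws snugly on the nut and swung the wrench about 47° counter-clockwise. It was left lying flat on the nut with the robot clear and nowhere near the cup, and the job is handed in; no verdict came back.

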